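# Put a filing gauge back into its sprung row

### The arm

A 6-joint arm with a two-finger parallel gripper is mounted at the origin on the work surface. World frame = base frame: x ahead of the robot, y to its left, z up, the work surface at z = 0. Lengths are in mm, angles in rad, forces in N, time in s.
With the tool pointing down it reaches from about 275 to 750 mm from the base axis. Payload 10.2 kg.
Tool frame: the origin (TCP) lies on the centre line of the jaws, within the pads' length; the fingertips stand 11 mm ahead of it and the grasp point (between the pads) lies 8 mm behind it; z points along the fingers, y is the direction in which the jaws open and shut (so a half turn about z gives the same grasp; the last joint's range is limited). The gripper opens to 88 mm and grips with 3 to 60 N. Pads are 18 mm wide; open, the fingers measure 123 mm over their backs; the gripper's body (75 mm by 187 mm) begins 45 mm behind the grasp point.
Start: joints at [1.123, 0.313, 1.498, -0, 1.331, -0.223], TCP at [117.041, 511.794, 249.72] pointing down, gripper open.
Joint ranges: [-2.94, 2.94], [-0.97, 2.17], [0.19, 2.56], [-1.23, 4.37], [0.02, 3.11], [-2.88, 2.88]. Speed limits (rad/s): [2.39, 2.39, 3.01, 3.14, 3.14, 3.14].

### API

Orientations are given as a unit quaternion [x, y, z, w].
In Python, from station import r, viewer, models gives the robot as it stands.
- The arm moves only by the tool drive_tool, never from a script. Its arguments are lists of equal length, an entry for each row: "travel": the shift along the world's x, y, z scaled (see below), a list of three; "spin": the turn about the world's z scaled (see below). A call has 1 to 12 rows; each row is the pose to reach, as a shift and turn from the pose measured when the call began; what a row does not reach only later rows make up. The controller multiplies each number of a shift by 100 mm and each number of a turn by 90 degrees. A row lasts 1/10 s, in which the tool goes at most 50 mm and 8.59 degrees, less where a joint would pass 70% of its speed; a pose out of reach is approached as far as the arm can. A call with a number of a shift or a turn outside -1 to 1 is refused whole. A call with a gripper value outside its range is refused whole. "claw" is the finger opening in mm, from 0 to 88.1, set as the call begins (left out, the last holds). The fingers move at their own pace and stop on an object; "newtons" is the grip in N (left out, the last holds). Time passes only in rows, so rows that repeat a pose let the fingers close. It gives the time, the measured TCP pose, the force and the opening at its end, in the units of the state.
- r.get_obs(): the state, without advancing time (a new reading comes with each control period).
- viewer.grab_frame(name): name is "side" or "top" or "wrist"; returns the picture (420x560x3 uint8, blue, green, red); there is no depth.
- viewer.camera_model(name): a dict with "mtx" (3x3 intrinsics, pixels), "k1" (the pictures are not rectified: a ray, as slopes to the right and down, at radius r is drawn at 1 + k1 r^2 times it, then the intrinsics apply), "R" (3x3) and "t" (3): a world point X has camera coordinates R X + t. Camera axes: x right, y down, z forward; pixel columns grow to the right and rows downward; lengths in mm; the calibration is good to about 2 mm. A picture is of the moment at which its call begins: read the wrist's pose just before it. camera_model takes no time and is no camera call; for the wrist camera it gives the pose at the moment of the call.
- r.sign_off(): hands the job in, once; it reports no verdict.
Trained networks look in the newest picture that a camera, given by its name, has taken for a name from the list of things; names that differ only in an ending like _2 or _b are one class to them, and where a whole thing is asked for, a point or a joint stands for the part that bears it (a point fixed in the world has none). Each returns a list of dicts, best first, with "conf" (0 to 1); they miss things now and then, are a little off and sometimes report something else, mostly with a low value. They report only what shows in the picture. A call takes as long as a camera call. They do not tell look-alikes from the thing itself.
- models.regions_of(name, camera): "mask" (420x560 bool, what is visible of it).
- models.mark_of(name, camera): "centre" ([x, y, z] in mm, in the coordinates of the camera as it stood for that picture, good to about 4 mm: a listed point, or the origin of a listed thing).
The state is a dict: "time_s": time; "joint_pos": joint angles; "qvel": joint speeds; "joint_efforts": joint torques, N m; "position": TCP position; "tcp_rot": TCP orientation; "contact_force": force on the tool from outside, world axes, zero at the start; "moment": the same for the moment, N m; "finger_gap": finger opening in mm.
Only numpy, scipy, OpenCV 4.12 (cv2) and the standard library are available. Lean on these libraries where they do the work, as an engineer would, in place of code of your own. Each camera call takes 0.05 s, during which the arm holds its last target. There are 200 camera calls.

### The job

Take the lugged gauge out of the small vise and work it down into the packed rack right beside the one plate with a straight, unnotched top, on the side towards the sprung follower, easing the neighbours apart gently and without toppling any. Press it firmly home on the rack floor, with about 20 newtons (a two-kilo push, never three) held for a second, then let go; leave the whole row upright and fully down and everything else on the bench where it is.

Things in the scene. Friction and masses are not known exactly. Their poses are not given: they have to be found in the camera images.
- gauge_mid (a point): gauge to put away: aluminium plate 100 mm long (x), 12 thick (y), 60 high to its shoulders, with a central lug 26 (x) x 12 mm rising 34 mm more; 0.2 kg. Its lower long edges are bevelled, 4 mm in over 10 mm of height, leaving a foot 4 mm wide. Stands upright, loose, in the vise. Point: its centre, 47 mm above the foot, 47 below the lug's top; z up.
- vise: low blue vise, fixed, jaws open 15 mm; origin at bench level under the middle of the jaw gap; x along the jaws, gap across y. Bed 35 mm and jaw tops 72 mm above the bench; body 110 mm along x (140 over its feet), from y -125 to +55 mm, its screw and cross-bar going on to y -148 mm.
- rack: green steel rack, fixed. Origin at bench level; x along the plates' length, y along the row. Floor 12 mm above the bench. Fixed cheek, inner face at y -60 mm, 62 mm above the floor. Lips 14 mm above the floor at x +-53 mm. Five plates, each 12 mm thick, stand face to face from y -60 mm to 0, then the sprung follower; end post (60 mm high) at y 95 to 105 mm.
- rack_floor (a point): centre of the rack floor at y = 0 in the rack, its axes as the rack's. The upper long edges of all plates in the row are bevelled, 4 mm in over 10 mm of height, so each joint between two plates is a V groove 8 mm wide, 10 mm deep at the top, 60 mm above this floor. The cheek-side plates of a joint cannot give way; the follower-side ones can, by leaning and sliding.
- follower (a joint): steel pressure plate, 60 mm high above the rack floor, sliding along the rack's y; 0 at the start, in m, positive = pushed back from the cheek (at most 0.03). A spring presses it on the row towards the cheek with 8 N at 0, plus 0.16 N per mm; it is damped (0.1 N per mm/s).
- spacer_mid (a point): spacer: the one plate of the row whose top edge is straight, with no notch; 100 x 12 x 60 mm, in any of the first four places from the cheek. Point: its centre, 30 mm above its foot; x along its length, y along the row, from the cheek towards the follower.
- g1_mid (a point): a gauge standing in the row, 100 x 12 x 60 mm, with a finger notch 44 mm long and 14 mm deep in the middle of its top edge; about 0.2 kg, loose. Point: on its middle, 30 mm above its foot; x along its length, y along the row away from the cheek.
- g2_mid (a point): a gauge standing in the row, 100 x 12 x 60 mm, with a finger notch 44 mm long and 14 mm deep in the middle of its top edge; about 0.2 kg, loose. Point: on its middle, 30 mm above its foot; x along its length, y along the row away from the cheek.
- g3_mid (a point): a gauge standing in the row, 100 x 12 x 60 mm, with a finger notch 44 mm long and 14 mm deep in the middle of its top edge; about 0.2 kg, loose. Point: on its middle, 30 mm above its foot; x along its length, y along the row away from the cheek.
- g4_mid (a point): a gauge standing in the row, 100 x 12 x 60 mm, with a finger notch 44 mm long and 14 mm deep in the middle of its top edge; about 0.2 kg, loose. Point: on its middle, 30 mm above its foot; x along its length, y along the row away from the cheek. Always the last in the row, next to the follower.
- file: bystander: hand file 255 mm long along its x with wooden handle, lying on the bench beyond the rack; origin where blade meets handle, at bench level
- square: bystander: steel try square, stock 100 mm along its x and blade 140 mm along its y, lying beyond the vise; origin under the middle of the stock
- hammer: bystander: hammer lying on the bench near the robot; origin at bench level
- brush: bystander: bench brush lying near the robot; origin at bench level
- stock: bystander: steel block 90 x 45 x 30 mm near the robot; origin under its centre
- oiler: bystander: white bottle, 56 mm across, 150 mm high, standing at the far left; origin under its centre
- tin: bystander: open steel tin, 74 mm across, 100 mm high, at the far right; origin under its centre
Things that resemble listed ones, but are neither listed nor needed, are in the scene too. What is shaped like the part that bears g2_mid but orange or red is not meant.

How it is judged:
By the outcome, as a careful person would: the job done as asked, in the order asked, and still so for the second after the job is handed in, with the robot touching nothing.
It also fails if it takes over 62 s, if anything falls off the work surface, if the arm or the gripper's body presses on something with over 40 N, if the wrist force passes 120 N, or if a joint passes its speed limit or range.

## Working session

There is one attempt and no reset: what is moved stays moved. The work goes in short steps, Python scripts to look and compute and a tool call to move; the robot and the scene stay as the last step left them, time stands still between calls to the robot, and variables do not carry over. Pictures are saved under pics/ and viewed, about 8 in all and at most 12, crops included, and the job is handed in when it is done.

Besides the shell and the picture viewer there is one more tool, called after ">>>" by a JSON object that holds its "method" and its "body". drive_tool: Moves the arm, as the interface text tells. Its arguments: {"type":"object","properties":{"travel":{"type":"array","items":{"type":"array","items":{"type":"number","minimum":-1,"maximum":1}}},"spin":{"type":"array","items":{"type":"number","minimum":-1,"maximum":1}},"claw":{"type":"number"},"newtons":{"type":"number"}},"required":["travel","spin"]}

```bash
mkdir -p pics; cat > h.py <<'E'
import numpy as np, cv2
from station import r, viewer, models
def cam(n):
    m=viewer.camera_model(n); return np.array(m["mtx"]),m["k1"],np.array(m["R"]),np.array(m["t"]).ravel()
def toworld(n,c):
    K,k,R,t=cam(n); return R.T@(np.array(c)-t)
def proj(n,X):
    K,k,R,t=cam(n); c=R@np.array(X,float)+t; s=c[:2]/c[2]; s=s*(1+k*(s@s)); return K[:2,:2]@s+K[:2,2]
def ray(n,px,z):
    K,k,R,t=cam(n); d=np.linalg.solve(K,[px[0],px[1],1])[:2]; s=d.copy()
    for _ in range(20): s=d/(1+k*(s@s))
    o=-R.T@t; v=R.T@np.array([s[0],s[1],1]); return o+v*(z-o[2])/v[2]
E
python3 - <<'E'
from h import *
o=r.get_obs(); print({k:np.round(v,3) for k,v in o.items()})
for n in ["top","side"]:
    im=viewer.grab_frame(n); cv2.imwrite(f"pics/{n}0.png",cv2.resize(im,(800,600)))
    for a in ["gauge_mid","vise","rack","rack_floor","spacer_mid","g1_mid","follower"]:
        for d in models.mark_of(a,n)[:6]:
            w=toworld(n,d["centre"]); print(n,a,round(d["conf"],2),w.round(0),proj(n,w).round(0))
E
```

```text
{'time_s': np.float64(0.0), 'joint_pos': array([ 1.123,  0.313,  1.498, -0.   ,  1.331, -0.223]), 'qvel': array([ 0.001, -0.001,  0.   , -0.001,  0.003, -0.001]), 'joint_efforts': array([-1.0000e-03, -4.0222e+01, -2.5226e+01,  6.9000e-02,  3.5000e-02,
       -0.0000e+00]), 'position': array([116.943, 511.572, 249.172]), 'tcp_rot': array([ 0.112,  0.994, -0.001, -0.   ]), 'contact_force': array([-0.37 , -0.459, -1.201]), 'moment': array([ 0.   ,  0.002, -0.024]), 'finger_gap': np.float64(88.199)}
top gauge_mid 0.69 [ 565. -163.   85.] [341. 179.]
top gauge_mid 0.62 [272. 366.   1.] [136. 291.]
top gauge_mid 0.41 [ 674. -428.    0.] [431. 152.]
top vise 0.6 [ 563. -161.   -2.] [336. 188.]
top vise 0.42 [532. 206.   7.] [201. 195.]
top rack 0.91 [533. 208.   2.] [201. 195.]
top rack_floor 0.69 [533. 206.  12.] [201. 194.]
top spacer_mid 0.76 [536. 190.  42.] [206. 191.]
top g1_mid 0.61 [534. 148.  38.] [222. 192.]
top g1_mid 0.19 [ 676. -427.    2.] [431. 151.]Traceback (most recent call last):
  File "<stdin>", line 6, in <module>
ValueError: it knows: brush, file, g1_mid, g2_mid, g3_mid, g4_mid, gauge_mid, hammer, oiler, rack, rack_floor, spacer_mid, square, stock, tin, vise
```

```bash
python3 - <<'E'
from h import *
n="side"; im=viewer.grab_frame(n)
for a in ["gauge_mid","vise","rack_floor","spacer_mid","g1_mid","g4_mid"]:
    for d in models.mark_of(a,n)[:5]:
        w=toworld(n,d["centre"]); print(n,a,round(d["conf"],2),w.round(0),proj(n,w).round(0))
t=cv2.imread("pics/top0.png")
cv2.imwrite("pics/both.png",np.vstack([cv2.resize(t,(400,300)),cv2.resize(im,(400,300))]))
print(im.shape)
full=viewer.grab_frame("top")
a=cv2.resize(full[130:250,140:400],(800,370),interpolation=cv2.INTER_CUBIC)
cv2.imwrite("pics/mix.png",np.vstack([a,np.hstack([cv2.resize(im,(400,230)),cv2.resize(full,(400,230))])]))
E
```

```text
side gauge_mid 0.56 [ 565. -164.   82.] [324. 244.]
side vise 0.7 [ 561. -161.   -1.] [320. 265.]
side spacer_mid 0.72 [ 677. -428.   -0.] [401. 357.]
side spacer_mid 0.61 [536. 189.  42.] [285. 159.]
side spacer_mid 0.21 [539. 176.  41.] [287. 162.]
side g1_mid 0.39 [533. 151.  40.] [287. 168.]
side g4_mid 0.66 [534. 200.  41.] [284. 157.]
(420, 560, 3)
```

View pics/mix.png

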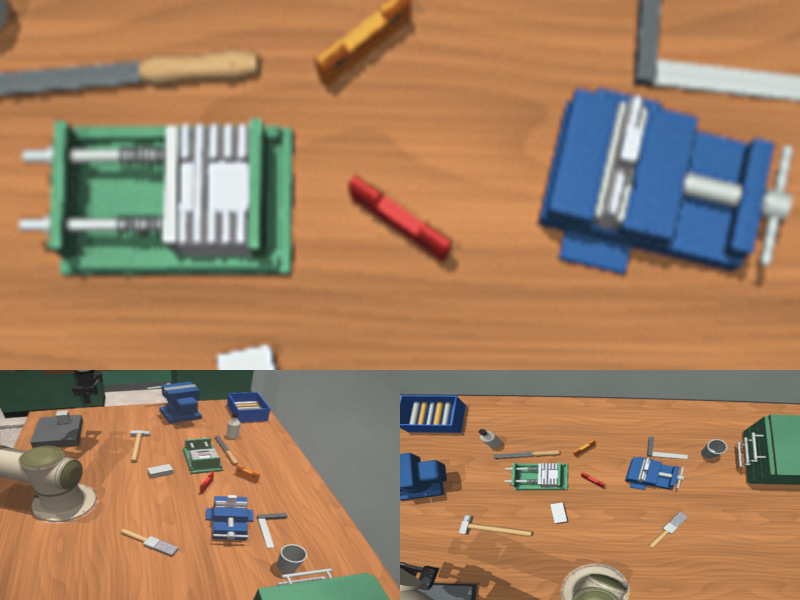

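Rack on the left (crop 50–290, cheek right at ~255, follower left at ~170). The vise is on the right (crop ~620,160), yawed about −12°. The red (400,215) and orange (365,40) gauges are decoys. I'll move over the rack for a close look.

>>> {"method": "drive_tool", "body": {"travel": [[0.4,-0.3,0],[0.8,-0.6,0.05],[1,-0.77,0.1],[1,-0.77,0.1]], "spin": [0,0,0,0]}}

```text
time_s: 1.15
position: [219.2, 433.4, 260.4]
tcp_rot: [0.114, 0.993, 0.0, 0.001]
contact_force: [-0.1, -0.1, 0.1]
finger_gap: 88.3
```

>>> {"method": "drive_tool", "body": {"travel": [[0.4,-0.3,0],[0.8,-0.6,0.05],[1,-0.77,0.1],[1,-0.77,0.1]], "spin": [0,0,0,0]}}

```text
time_s: 1.55
position: [321.1, 355.4, 270.7]
tcp_rot: [0.116, 0.993, 0.001, 0.001]
contact_force: [0.6, -0.2, 0.1]
finger_gap: 88.0
```

>>> {"method": "drive_tool", "body": {"travel": [[0.4,-0.3,0],[0.8,-0.6,0.05],[1,-0.77,0.1],[1,-0.77,0.1]], "spin": [0,0,0,0]}}

```text
time_s: 1.95
position: [422.5, 277.8, 280.7]
tcp_rot: [0.117, 0.993, 0.001, 0.001]
contact_force: [-0.9, -0.3, -0.4]
finger_gap: 88.0
```

```bash
python3 - <<'E'
from h import *
n="wrist"; K,k,R,t=cam(n); print(r.get_obs()["position"],"cam",(-R.T@t).round(0),"axis",R[2].round(3)); print(proj(n,[533,207,72]),proj(n,[565,-163,95]))
im=viewer.grab_frame(n); cv2.imwrite("pics/w1.png",im)
for a in ["gauge_mid","vise","rack","rack_floor","spacer_mid","g1_mid","g4_mid"]:
    for d in models.mark_of(a,n)[:5]:
        w=toworld(n,d["centre"]); print(n,a,round(d["conf"],2),w.round(0),proj(n,w).round(0))
E
```

```text
[422.48557637 277.78395385 280.65416562] cam [341. 296. 415.] axis [ 0.311 -0.071 -0.948]
[244.1766685  273.16566275] [-11.01004556 356.55182398]
wrist rack 0.95 [529. 210.  -1.] [249. 247.]
wrist rack_floor 0.84 [529. 210.   9.] [249. 250.]
wrist rack_floor 0.42 [532. 205.  44.] [244. 264.]
wrist spacer_mid 0.79 [531. 193.  40.] [236. 264.]
wrist g1_mid 0.56 [529. 155.  41.] [209. 268.]
wrist g4_mid 0.71 [531. 204.  44.] [243. 263.]
```

View pics/w1.png

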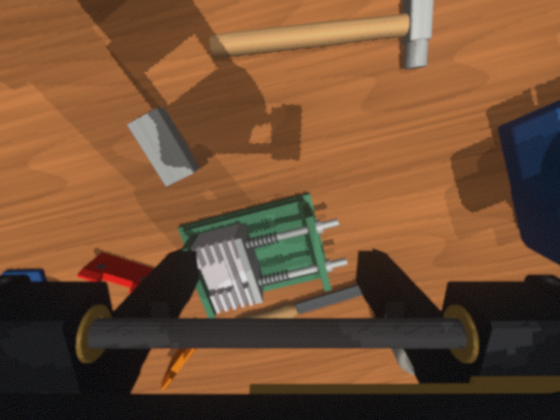

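>>> {"method": "drive_tool", "body": {"travel": [[0.4,-0.3,0],[0.8,-0.6,0.0],[1,-0.8,0],[1,-0.8,0]], "spin": [0,0,0,0]}}

```text
time_s: 2.75
position: [522.0, 197.2, 280.0]
tcp_rot: [0.117, 0.993, 0.0, 0.001]
contact_force: [-0.4, -0.2, -0.0]
finger_gap: 88.5
```

```bash
python3 - <<'E'
from h import *
n="wrist"; K,k,R,t=cam(n); print(r.get_obs()["position"])
im=viewer.grab_frame(n); cv2.imwrite("pics/w2f.png",im)
for a in ["rack","rack_floor","spacer_mid","g1_mid","g4_mid"]:
    for d in models.mark_of(a,n)[:5]:
        w=toworld(n,d["centre"]); print(n,a,round(d["conf"],2),w.round(0),proj(n,w).round(0))
p=proj(n,[533,195,72]).astype(int); print(p)
x0,y0=max(p[0]-80,0),max(p[1]-60,0); c=im[y0:y0+120,x0:x0+160]; print(x0,y0)
cv2.imwrite("pics/w2.png",cv2.resize(c,(800,600),interpolation=cv2.INTER_CUBIC))
E
```

```text
[521.999756   197.16821878 279.98384466]
wrist rack 0.59 [532. 215.   4.] [290. 176.]
wrist rack 0.17 [531. 196.  41.] [276. 184.]
wrist rack_floor 0.89 [526. 210.  14.] [285. 174.]
wrist spacer_mid 0.75 [533. 194.  42.] [275. 187.]
wrist g1_mid 0.9 [530. 153.  40.] [244. 191.]
wrist g4_mid 0.81 [531. 206.  45.] [283. 184.]
wrist g4_mid 0.35 [700. 416.   0.] [438. 250.]
[275 192]
195 132
```

View pics/w2.png

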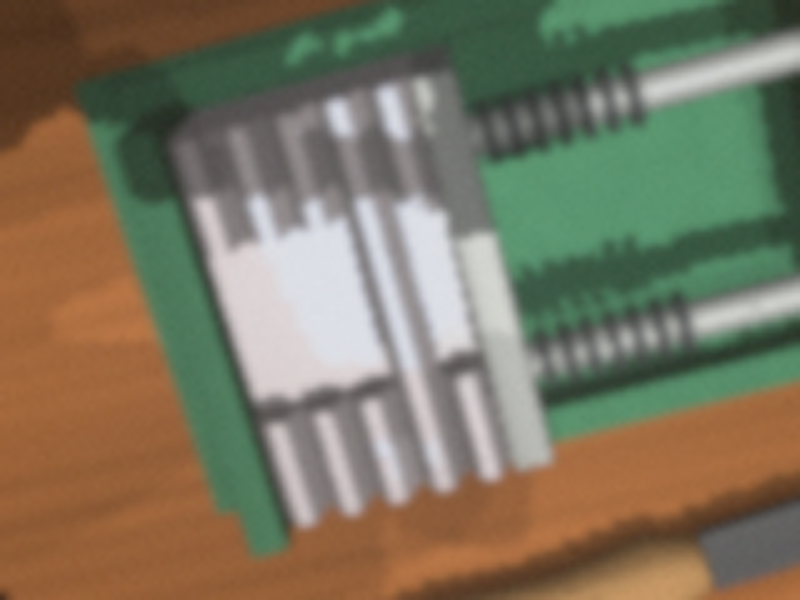

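The unnotched plate is fourth from the cheek: its land runs unbroken from crop (345,110) to (443,485). g4's land is at (490,475) and is notched. The target joint is therefore spacer|g4. The red and orange gauges are out on the bench and not meant.

```bash
python3 - <<'E'
from h import *
n="wrist"
f=lambda x,y,z=72:ray(n,((x+.5)/5-.5+195,(y+.5)/5-.5+132),z)[:2].round(1)
for l,p in dict(l1=(303,522),l2=(353,512),l3=(398,500),l4=(443,489),l5=(492,477),u4=(338,100),u5=(390,88)).items(): print(l,f(*p))
# rack in the top & side view
for c in ["top","side"]:
    print(c,proj(c,[533,195,72]))
E
```

```text
l1 [582.2 157.4]
l2 [582.4 170.3]
l3 [581.8 182.1]
l4 [581.4 193.7]
l5 [581.  206.4]
u4 [481.6 191.5]
u5 [481.6 203.7]
top [201.65067245 189.13084105]
side [283.93584433 149.5077204 ]
```

>>> {"method": "drive_tool", "body": {"travel": [[0,-0.5,0],[0,-1,0],[0,-1,0]], "spin": [0,0,0]}}

```text
time_s: 3.35
position: [519.4, 96.6, 281.3]
tcp_rot: [0.116, 0.993, 0.0, 0.001]
contact_force: [-0.8, 0.8, -0.2]
finger_gap: 88.2
```

>>> {"method": "drive_tool", "body": {"travel": [[0,-0.5,0],[0,-1,0],[0,-1,0]], "spin": [0,0,0]}}

```text
time_s: 3.65
position: [519.2, -6.5, 281.4]
tcp_rot: [0.118, 0.993, -0.0, 0.001]
contact_force: [0.1, -0.7, 0.0]
finger_gap: 87.9
```

>>> {"method": "drive_tool", "body": {"travel": [[0,-0.5,-0.1],[0.1,-1,-0.2],[0.1,-1,-0.2],[0.1,-1,-0.2]], "spin": [0,0,0,0], "claw": 50}}

```text
time_s: 4.05
position: [529.3, -106.0, 261.1]
tcp_rot: [0.118, 0.993, 0.0, 0.001]
contact_force: [1.3, -0.1, 0.3]
finger_gap: 58.3
```

```bash
python3 - <<'E'
from h import *
n="wrist"; print(r.get_obs()["position"])
im=viewer.grab_frame(n); cv2.imwrite("pics/w3f.png",im)
for a in ["vise","gauge_mid"]:
    for d in models.mark_of(a,n)[:5]:
        w=toworld(n,d["centre"]); print(n,a,round(d["conf"],2),w.round(0),proj(n,w).round(0))
p=proj(n,[563,-163,105]).astype(int); print(p)
x0,y0=max(p[0]-80,0),max(p[1]-60,0); c=im[y0:y0+120,x0:x0+160]; print(x0,y0,c.shape)
cv2.imwrite("pics/w3.png",cv2.resize(c,None,fx=5,fy=5,interpolation=cv2.INTER_CUBIC))
E
```

```text
[ 529.30873543 -106.02730283  261.13857169]
wrist vise 0.7 [ 561. -162.    6.] [242. 204.]
wrist gauge_mid 0.86 [ 562. -164.   81.] [234. 226.]
wrist gauge_mid 0.42 [ 564. -164.    5.] [242. 206.]
[231 234]
151 174 (120, 160, 3)
```

View pics/w3.png

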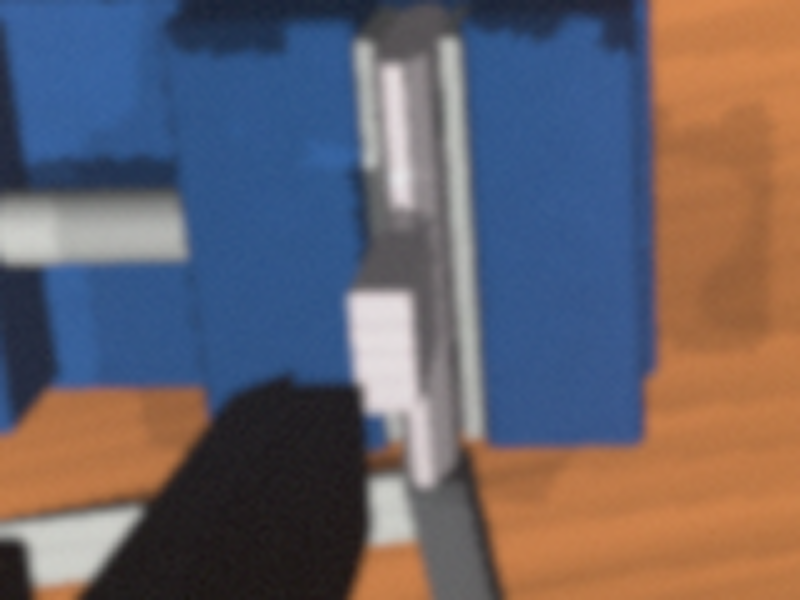

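The lug top is at crop (348–413, 292–412), with the shoulders at (395,65) and (432,485) along the jaw gap.

```bash
python3 - <<'E'
from h import *
n="wrist"
f=lambda x,y,z:ray(n,((x+.5)/5-.5+151,(y+.5)/5-.5+174),z)[:2].round(1)
P=[f(348,292,129),f(412,292,129),f(416,412,129),f(360,412,129)]; print(P, np.mean(P,0))
print("jaw gap edges",f(443,40,72),f(468,440,72),f(460,40,72),f(484,440,72))
print("shoulder",f(392,65,95),f(402,205,95),f(432,485,95))
q=r.get_obs()["tcp_rot"]; from scipy.spatial.transform import Rotation as S
print(S.from_quat(q).as_matrix()[:,1])
E
```

```text
[array([ 548.1, -166.7]), array([ 551. , -154.5]), array([ 576.4, -161. ]), array([ 573.8, -171.9])] [ 562.325 -163.525]
jaw gap edges [ 515.5 -145.3] [ 614.1 -166.6] [ 516.4 -141.5] [ 615.  -162.8]
shoulder [ 513.4 -152.9] [ 543.9 -159.6] [ 611.7 -172.1]
[2.32172208e-01 9.72674696e-01 4.17068545e-05]
```

>>> {"method": "drive_tool", "body": {"travel": [[0.15,-0.25,-0.2],[0.33,-0.5,-0.5],[0.33,-0.575,-0.9],[0.33,-0.575,-0.95],[0.33,-0.575,-0.95]], "spin": [0.013,0.013,0.013,0.013,0.013], "claw": 40}}

```text
time_s: 4.7
position: [562.4, -160.7, 167.4]
tcp_rot: [0.106, 0.994, 0.0, 0.001]
contact_force: [0.1, -0.6, -0.3]
finger_gap: 40.5
```

```bash
python3 - <<'E'
from h import *
print(r.get_obs()["position"])
a=viewer.grab_frame("wrist"); s=viewer.grab_frame("side")
p=proj("side",[563,-163,110]).astype(int); q=proj("wrist",[563,-163,129]).astype(int); print(p,q)
c=s[p[1]-60:p[1]+60,p[0]-50:p[0]+50]
cv2.imwrite("pics/v4.png",np.hstack([cv2.resize(a,(0,0),fx=.8,fy=.8)[:336],cv2.resize(c,(280,336))]))
E
```

```text
[ 562.38363253 -160.69339434  167.41641293]
[324 235] [275 242]
```

View pics/v4.png

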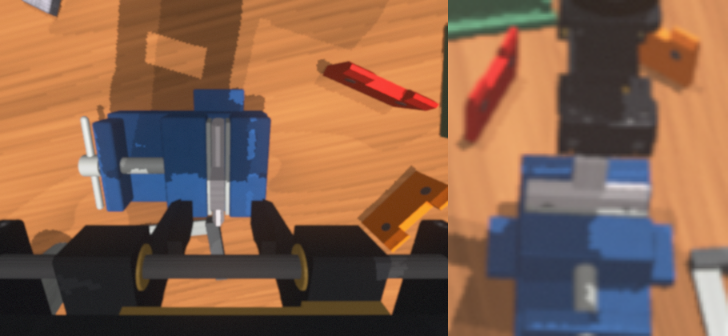

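The lug sits between the open fingers, at about (215,190) in the left view. I'll descend and grip.

>>> {"method": "drive_tool", "body": {"travel": [[0,-0.025,-0.2],[0,-0.025,-0.4],[0,-0.025,-0.55],[0,-0.025,-0.55],[0,-0.025,-0.55]], "spin": [0,0,0,0,0]}}

```text
time_s: 5.3
position: [563.9, -163.6, 116.4]
tcp_rot: [0.106, 0.994, -0.001, 0.005]
contact_force: [0.6, 0.3, 0.1]
finger_gap: 40.0
```

>>> {"method": "drive_tool", "body": {"travel": [[0,0,0],[0,0,0],[0,0,0],[0,0,0],[0,0,0],[0,0,0],[0,0,0]], "spin": [0,0,0,0,0,0,0], "claw": 2, "newtons": 50}}

```text
time_s: 6.0
position: [564.0, -163.8, 116.8]
tcp_rot: [0.106, 0.994, -0.001, 0.005]
contact_force: [-1.5, -0.5, 5.9]
finger_gap: 11.6
```

```bash
python3 - <<'E'
from h import *
o=r.get_obs(); print({k:np.round(o[k],3) for k in ["joint_pos","qvel","position","tcp_rot","contact_force"]})
E
```

```text
{'joint_pos': array([-4.820e-01,  5.720e-01,  1.474e+00,  1.000e-03,  1.085e+00,
       -1.842e+00]), 'qvel': array([ 0.002,  0.001,  0.002, -0.001, -0.001,  0.002]), 'position': array([ 563.985, -163.787,  116.769]), 'tcp_rot': array([ 0.106,  0.994, -0.001,  0.005]), 'contact_force': array([-1.536, -0.516,  5.901])}
```

>>> {"method": "drive_tool", "body": {"travel": [[0,0,0.05],[0,0,0.2],[0,0,0.4],[0,0,0.7],[0,0,0.8],[0,0,0.8]], "spin": [0,0,0,0,0,0]}}

```text
time_s: 6.6
position: [564.3, -163.8, 197.4]
tcp_rot: [0.106, 0.994, -0.002, 0.006]
contact_force: [0.4, -1.0, -3.0]
finger_gap: 11.6
```

```bash
python3 - <<'E'
from h import *
o=r.get_obs(); print({k:np.round(o[k],3) for k in ["joint_pos","qvel","position","tcp_rot","contact_force","finger_gap"]})
s=viewer.grab_frame("side"); p=proj("side",o["position"]).astype(int)
a=viewer.grab_frame("wrist"); c=s[p[1]-60:p[1]+60,p[0]-50:p[0]+50]
cv2.imwrite("pics/v5.png",np.hstack([cv2.resize(a,(0,0),fx=.8,fy=.8)[:336],cv2.resize(c,(280,336))]))
E
```

```text
{'joint_pos': array([-4.820e-01,  4.860e-01,  1.386e+00,  1.000e-03,  1.258e+00,
       -1.842e+00]), 'qvel': array([-0.002,  0.034,  0.046, -0.002, -0.023, -0.   ]), 'position': array([ 564.293, -163.795,  197.439]), 'tcp_rot': array([ 0.106,  0.994, -0.002,  0.006]), 'contact_force': array([ 0.35 , -0.997, -3.048]), 'finger_gap': np.float64(11.632)}
```

View pics/v5.png

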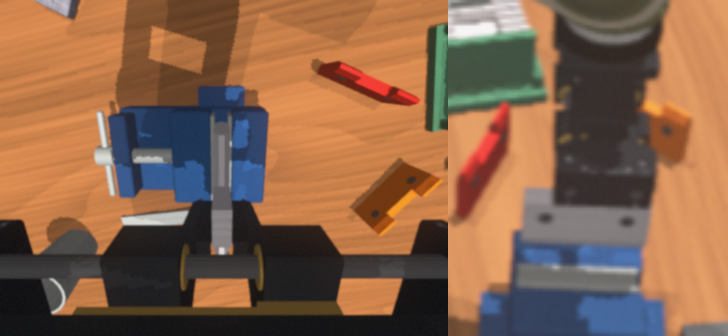

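The gauge is out, held with an 11.6 mm opening. The wrist y measurement agreed with the grip to within 0.3 mm. I'll carry it over to the rack while turning it square.

>>> {"method": "drive_tool", "body": {"travel": [[0,0.4,0.05],[0,0.8,0.05],[0,1,0.05]], "spin": [0.02,0.04,0.05]}}

```text
time_s: 7.0
position: [562.7, -60.8, 198.6]
tcp_rot: [0.065, 0.998, -0.0, 0.002]
contact_force: [0.3, -1.2, -2.6]
finger_gap: 11.7
```

>>> {"method": "drive_tool", "body": {"travel": [[0,0.4,0],[-0.1,0.8,0],[-0.15,1,0]], "spin": [0.02,0.04,0.05]}}

```text
time_s: 7.3
position: [546.3, 42.1, 196.8]
tcp_rot: [0.025, 1.0, 0.001, 0.001]
contact_force: [0.7, -1.0, -3.8]
finger_gap: 11.5
```

>>> {"method": "drive_tool", "body": {"travel": [[0,0.4,0],[-0.1,0.8,0],[-0.15,0.9,0],[-0.15,0.9,0],[-0.15,0.9,0]], "spin": [0.02,0.04,0.05,0.05,0.05]}}

```text
time_s: 7.8
position: [531.3, 131.2, 196.0]
tcp_rot: [-0.014, 1.0, 0.0, 0.0]
contact_force: [0.7, 0.1, -2.7]
finger_gap: 11.1
```

```bash
python3 - <<'E'
from h import *
from scipy.spatial.transform import Rotation as S
o=r.get_obs(); print(o["position"],S.from_quat(o["tcp_rot"]).as_matrix().round(4))
n="wrist"; im=viewer.grab_frame(n); cv2.imwrite("pics/w6f.png",im)
p=proj(n,[515,195,72]).astype(int); print(p)
x0,y0=max(p[0]-80,0),max(p[1]-60,0); c=im[y0:y0+120,x0:x0+160]; print(x0,y0,c.shape)
cv2.imwrite("pics/w6.png",cv2.resize(c,None,fx=5,fy=5,interpolation=cv2.INTER_CUBIC))
for a in ["rack","rack_floor","spacer_mid","g1_mid","g4_mid"]:
    for d in models.mark_of(a,n)[:2]:
        w=toworld(n,d["centre"]); print(n,a,round(d["conf"],2),w.round(0),proj(n,w).round(0))
E
```

```text
[531.29944967 131.23892097 196.03692047] [[-9.996e-01 -2.850e-02  2.000e-04]
 [-2.850e-02  9.996e-01  8.000e-04]
 [-2.000e-04  8.000e-04 -1.000e+00]]
[348 188]
268 128 (120, 160, 3)
wrist rack_floor 0.56 [533. 150.  41.] [296. 196.]
wrist spacer_mid 0.86 [533. 193.  41.] [337. 197.]
wrist g4_mid 0.75 [532. 202.  44.] [347. 197.]
```

View pics/w6.png

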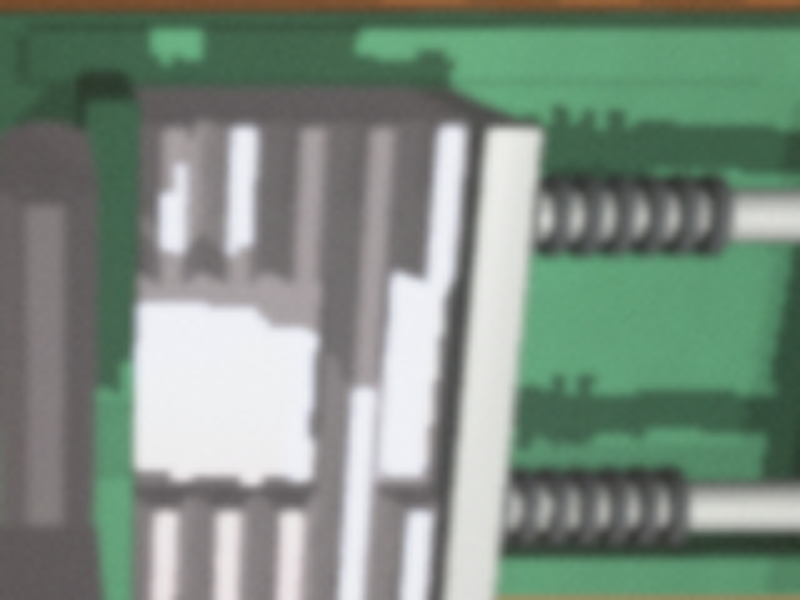

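Close view: the held gauge's shoulder land is at crop x≈45 and the row's five lands are to its right. The spacer, 4th, is continuous from (381,125) to (352,598), and g4 runs from (453,125) to (410,598).

```bash
python3 - <<'E'
from h import *
n="wrist"; 
f=lambda x,y,z=72:ray(n,((x+.5)/5-.5+268,(y+.5)/5-.5+128),z)[:2]
for l,u,b in [("l1",(178,128),(160,598)),("l2",(243,126),(225,598)),("l3",(313,125),(288,598)),("l4",(382,125),(352,598)),("l5",(453,125),(412,598))]:
    U,B=f(*u),f(*b); print(l,U.round(1),B.round(1),"slope",((B-U)[1]/(B-U)[0]).round(4),"y at 533",(U[1]+(B-U)[1]/(B-U)[0]*(533-U[0])).round(1))
z=r.get_obs()["position"][2]-81.8+60
U,B=f(45,207,z),f(47,523,z); print("held",U,B,(B-U)[1]/(B-U)[0])
im=cv2.imread("pics/w6f.png"); cv2.imwrite("pics/w6b.png",cv2.resize(im[120:360,180:440],None,fx=2.5,fy=2.5))
E
```

```text
l1 [485.1 152.5] [575.3 154.2] slope 0.0187 y at 533 153.4
l2 [484.4 163.8] [575.  166.7] slope 0.0328 y at 533 165.4
l3 [483.9 175.9] [574.6 178.9] slope 0.0329 y at 533 177.5
l4 [483.6 187.9] [574.3 191.3] slope 0.037 y at 533 189.8
l5 [483.2 200.3] [574.  202.9] slope 0.0288 y at 533 201.7
held [479.29253991 129.09012391] [515.85310396 130.37057929] 0.035022856240365205
```

View pics/w6b.png

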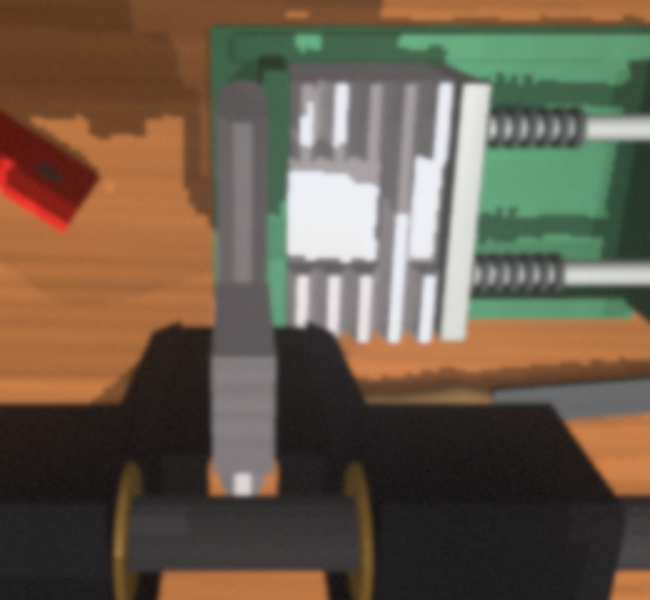

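>>> {"method": "drive_tool", "body": {"travel": [[0.02,0.3,0],[0.04,0.6,-0.1],[0.042,0.647,-0.25],[0.042,0.647,-0.37],[0.042,0.647,-0.37],[0.042,0.647,-0.37]], "spin": [0,0,0,0,0,0]}}

```text
time_s: 8.7
position: [535.9, 195.3, 159.9]
tcp_rot: [-0.014, 1.0, 0.001, 0.001]
contact_force: [0.4, -0.1, -2.9]
finger_gap: 11.9
```

```bash
python3 - <<'E'
from h import *
from scipy.spatial.transform import Rotation as S
o=r.get_obs(); print(o["position"],S.from_quat(o["tcp_rot"]).as_matrix().round(4)[:,:2],o["contact_force"])
n="wrist"; im=viewer.grab_frame(n); cv2.imwrite("pics/w7f.png",im)
p=proj(n,[515,195,72]).astype(int); print(p)
x0,y0=max(p[0]-80,0),max(p[1]-50,0); c=im[y0:y0+120,x0:x0+160]; print(x0,y0,c.shape)
cv2.imwrite("pics/w7.png",cv2.resize(c,None,fx=5,fy=5,interpolation=cv2.INTER_CUBIC))
E
```

```text
[535.9421826  195.32358937 159.92205637] [[-0.9996 -0.0271]
 [-0.0271  0.9996]
 [-0.0013  0.001 ]] [ 0.36229703 -0.06911492 -2.86674536]
[277 191]
197 141 (120, 160, 3)
```

View pics/w7.png

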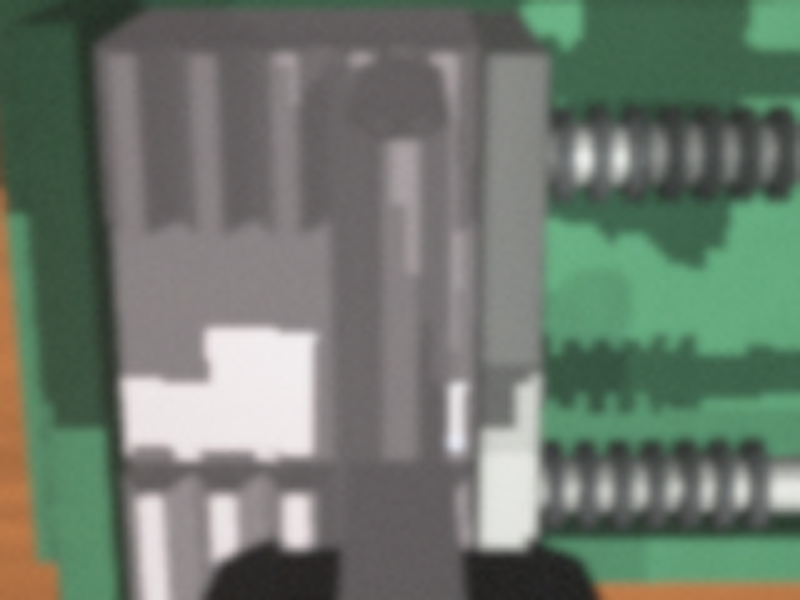

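```bash
python3 - <<'E'
from h import *
n="wrist"
f=lambda x,y,z=72:ray(n,((x+.5)/5-.5+197,(y+.5)/5-.5+141),z)[:2].round(1)
print([f(x,55) for x in (118,202,285,451)], [f(x,540) for x in (150,224,296)])
z=r.get_obs()["position"][2]-81.8+60
print("held",f(403,140,z),f(403,200,z),f(399,455,z))
E
```

```text
[array([485.2, 151.2]), array([484.9, 163.8]), array([484.5, 176.1]), array([483.8, 200.9])] [array([565.2, 153.9]), array([564.9, 166.2]), array([564.5, 178.2])]
held [483.7 193.5] [490.3 193.7] [520.1 194.1]
```

>>> {"method": "drive_tool", "body": {"travel": [[0,0.013,0],[0,0.013,-0.03],[0,0.013,-0.06],[0,0.013,-0.08],[0,0.013,-0.1],[0,0.013,-0.1],[0,0.013,-0.1]], "spin": [0,0,0,0,0,0,0]}}

```text
time_s: 9.45
position: [536.1, 196.7, 150.3]
tcp_rot: [-0.014, 1.0, 0.001, 0.001]
contact_force: [-0.6, 0.6, -1.2]
finger_gap: 11.5
```

>>> {"method": "drive_tool", "body": {"travel": [[0,0.004,-0.015],[0,0.01,-0.03],[0,0.016,-0.045],[0,0.022,-0.06],[0,0.022,-0.06],[0,0.022,-0.06]], "spin": [0,0,0,0,0,0]}}

```text
time_s: 10.05
position: [537.1, 198.3, 145.8]
tcp_rot: [-0.014, 1.0, -0.0, 0.003]
contact_force: [-0.6, -5.1, 6.8]
finger_gap: 11.8
```

>>> {"method": "drive_tool", "body": {"travel": [[-0.005,0.01,-0.02],[-0.01,0.018,-0.04],[-0.01,0.026,-0.06],[-0.01,0.034,-0.08],[-0.01,0.042,-0.1],[-0.01,0.045,-0.1]], "spin": [0,0,0,0,0,0]}}

```text
time_s: 10.65
position: [537.6, 201.9, 137.6]
tcp_rot: [-0.014, 1.0, -0.001, 0.005]
contact_force: [0.7, -6.9, 7.8]
finger_gap: 11.8
```

>>> {"method": "drive_tool", "body": {"travel": [[-0.03,0.01,0],[-0.04,0.015,-0.02],[-0.04,0.02,-0.04],[-0.04,0.02,-0.06],[-0.04,0.02,-0.08],[-0.04,0.02,-0.08]], "spin": [0,0,0,0,0,0]}}

```text
time_s: 11.25
position: [534.7, 203.2, 130.8]
tcp_rot: [-0.014, 1.0, -0.002, 0.007]
contact_force: [1.7, -4.8, 4.9]
finger_gap: 11.7
```

```bash
python3 - <<'E'
from h import *
from scipy.spatial.transform import Rotation as S
o=r.get_obs(); print(o["position"],S.from_quat(o["tcp_rot"]).as_matrix().round(4)[:,2],o["contact_force"],o["moment"])
n="wrist"; im=viewer.grab_frame(n)
p=proj(n,[515,195,72]).astype(int)
x0,y0=max(p[0]-80,0),max(p[1]-60,0); c=im[y0:y0+120,x0:x0+160]; print(x0,y0,c.shape)
cv2.imwrite("pics/w8.png",cv2.resize(c,None,fx=5,fy=5,interpolation=cv2.INTER_CUBIC))
E
```

```text
[534.74501271 203.18277207 130.79250721] [ 0.0137 -0.0032 -0.9999] [ 1.70085977 -4.7867794   4.85128823] [-1.16281296 -0.25717541  0.03442521]
186 144 (120, 160, 3)
```

View pics/w8.png

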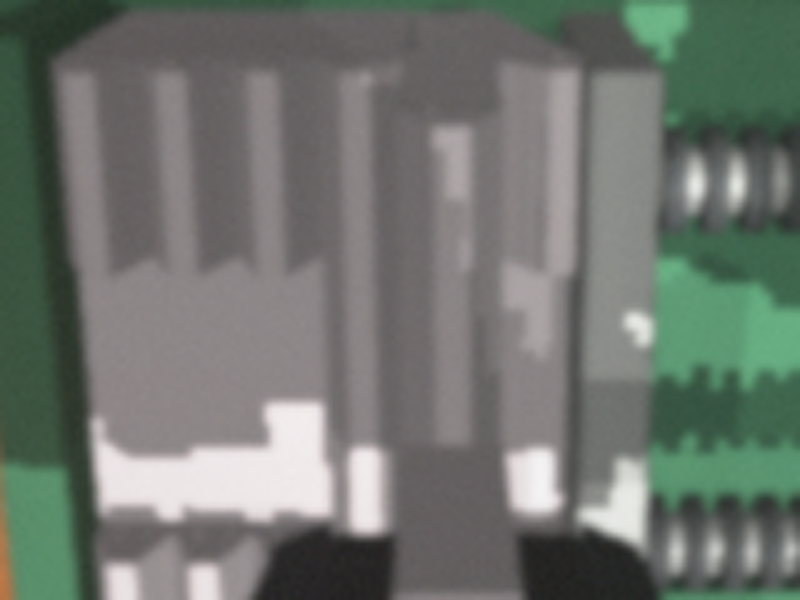

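The gauge has entered between the spacer (land at 360,70–530) and g4 (565,70–510). All the plates are upright. I'll check its x, then continue down.

```bash
python3 - <<'E'
from h import *
n="wrist"
f=lambda x,y,z=72:ray(n,((x+.5)/5-.5+186,(y+.5)/5-.5+144),z)[:2].round(1)
print([f(x,68) for x in (82,172,263,353,565)]); z=130.8-81.8+60
print("held",f(453,123,z),f(453,440,z))
E
```

```text
[array([484.1, 152.3]), array([483.8, 164. ]), array([483.4, 175.8]), array([483.1, 187.5]), array([482.3, 215. ])]
held [482.2 200.6] [518.9 201.6]
```

>>> {"method": "drive_tool", "body": {"travel": [[0,0,-0.03],[0,0,-0.06],[0,0,-0.09],[0,0,-0.12],[0,0,-0.15],[0,0,-0.18],[0,0,-0.18],[0,0,-0.18]], "spin": [0,0,0,0,0,0,0,0]}}

```text
time_s: 12.1
position: [535.3, 202.8, 113.2]
tcp_rot: [-0.014, 1.0, -0.002, 0.008]
contact_force: [1.6, -4.5, 1.3]
finger_gap: 11.1
```

>>> {"method": "drive_tool", "body": {"travel": [[0,0,-0.03],[0,0,-0.06],[0,0,-0.09],[0,0,-0.12],[0,0,-0.14],[0,0,-0.15],[0,0,-0.15]], "spin": [0,0,0,0,0,0,0]}}

```text
time_s: 12.8
position: [535.2, 202.6, 97.7]
tcp_rot: [-0.014, 1.0, -0.002, 0.007]
contact_force: [0.9, -4.1, -0.5]
finger_gap: 11.4
```

>>> {"method": "drive_tool", "body": {"travel": [[0,0,-0.02],[0,0,-0.03],[0,0,-0.04],[0,0,-0.04]], "spin": [0,0,0,0]}}

```text
time_s: 13.2
position: [535.4, 202.6, 93.8]
tcp_rot: [-0.014, 1.0, -0.002, 0.008]
contact_force: [0.9, -5.5, 3.3]
finger_gap: 11.6
```

>>> {"method": "drive_tool", "body": {"travel": [[0,0,-0.01],[0,0,-0.01],[0,0,-0.01]], "spin": [0,0,0]}}

```text
time_s: 13.5
position: [535.5, 202.6, 93.7]
tcp_rot: [-0.014, 1.0, -0.002, 0.008]
contact_force: [-2.1, -5.0, 12.7]
finger_gap: 11.6
```

>>> {"method": "drive_tool", "body": {"travel": [[0,0,-0.01],[0,0,-0.014],[0,0,-0.014]], "spin": [0,0,0]}}

```text
time_s: 13.8
position: [535.5, 202.6, 93.7]
tcp_rot: [-0.014, 1.0, -0.002, 0.008]
contact_force: [-4.8, -5.3, 15.7]
finger_gap: 11.5
```

>>> {"method": "drive_tool", "body": {"travel": [[0,0,-0.015],[0,0,-0.018],[0,0,-0.018],[0,0,-0.018],[0,0,-0.018],[0,0,-0.018],[0,0,-0.018],[0,0,-0.018]], "spin": [0,0,0,0,0,0,0,0]}}

```text
time_s: 14.6
position: [535.6, 202.7, 93.7]
tcp_rot: [-0.014, 1.0, -0.002, 0.008]
contact_force: [-6.9, -6.1, 19.6]
finger_gap: 11.5
```

>>> {"method": "drive_tool", "body": {"travel": [[0,0,-0.018],[0,0,-0.018],[0,0,-0.018],[0,0,-0.018],[0,0,-0.018],[0,0,-0.018],[0,0,-0.018],[0,0,-0.018],[0,0,-0.018],[0,0,-0.018],[0,0,-0.018],[0,0,-0.018]], "spin": [0,0,0,0,0,0,0,0,0,0,0,0]}}

```text
time_s: 15.8
position: [535.5, 202.7, 93.7]
tcp_rot: [-0.014, 1.0, -0.002, 0.009]
contact_force: [-7.1, -7.0, 19.0]
finger_gap: 11.4
```

```bash
python3 - <<'E'
from h import *
from scipy.spatial.transform import Rotation as S
o=r.get_obs(); print(o["position"],S.from_quat(o["tcp_rot"]).as_matrix().round(4)[:,2],o["contact_force"],o["moment"])
n="wrist"; im=viewer.grab_frame(n)
p=proj(n,[515,195,72]).astype(int)
x0,y0=max(p[0]-80,0),max(p[1]-60,0); c=im[y0:y0+120,x0:x0+160]; print(x0,y0,c.shape)
cv2.imwrite("pics/w9.png",cv2.resize(c,None,fx=5,fy=5,interpolation=cv2.INTER_CUBIC))
E
```

```text
[535.53989993 202.73420422  93.6790712 ] [ 0.0173 -0.0046 -0.9998] [-7.10086927 -7.02439652 19.03851243] [-1.01843326  1.33866049  0.02963138]
185 163 (120, 160, 3)
```

View pics/w9.png

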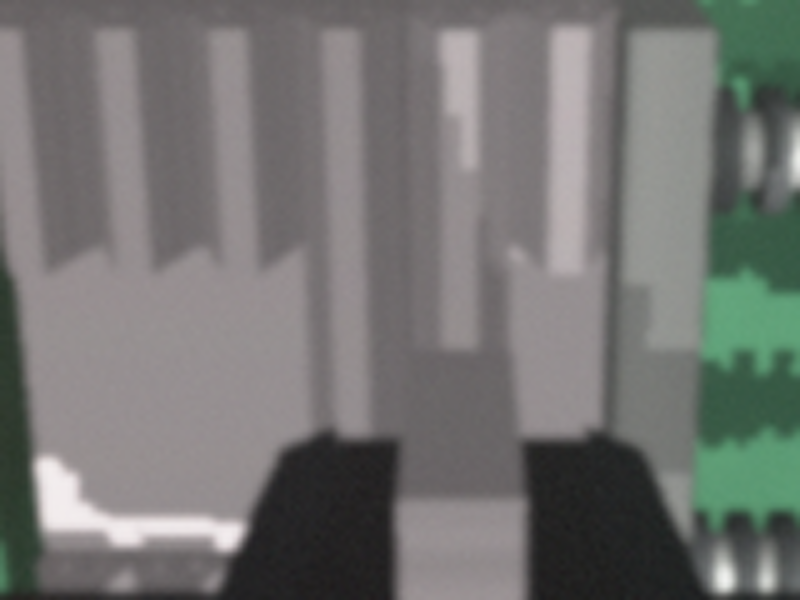

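The gauge is seated: its land begins level with its neighbours at crop row 28 (460,28), between the spacer (345) and g4 (565). The press held 19–20 N for over 1 s. The moment suggests one end touched first, so I'll release, then press the lug top with closed fingertips to level it.

>>> {"method": "drive_tool", "body": {"travel": [[0,0,0],[0,-0.005,0],[0,-0.005,0]], "spin": [0,0,0]}}

```text
time_s: 16.15
position: [535.4, 202.4, 93.8]
tcp_rot: [-0.014, 1.0, -0.002, 0.008]
contact_force: [-1.8, -3.7, 5.0]
finger_gap: 11.5
```

>>> {"method": "drive_tool", "body": {"travel": [[0,0,0],[0,0,0],[0,0,0],[0,0,0.02],[0,0,0.2],[0,0,0.45],[0,0,0.45]], "spin": [0,0,0,0,0,0,0], "claw": 32}}

```text
time_s: 16.85
position: [536.7, 202.8, 141.7]
tcp_rot: [-0.014, 1.0, -0.002, 0.011]
contact_force: [-0.1, 0.2, 0.1]
finger_gap: 31.9
```

>>> {"method": "drive_tool", "body": {"travel": [[0,0,0],[0,0,0],[0,0,0],[0,0,0],[0,0,0],[0,0,0]], "spin": [0,0,0,0,0,0], "claw": 0}}

```text
time_s: 17.45
position: [536.6, 202.8, 141.5]
tcp_rot: [-0.014, 1.0, -0.002, 0.011]
contact_force: [0.4, -0.2, -0.2]
finger_gap: 0.4
```

>>> {"method": "drive_tool", "body": {"travel": [[-0.03,-0.005,-0.05],[-0.03,-0.005,-0.13],[-0.03,-0.005,-0.2],[-0.03,-0.005,-0.22],[-0.03,-0.005,-0.22]], "spin": [0,0,0,0,0]}}

```text
time_s: 17.95
position: [533.5, 202.2, 119.0]
tcp_rot: [-0.014, 1.0, -0.002, 0.01]
contact_force: [0.3, -0.4, 0.3]
finger_gap: 0.4
```

>>> {"method": "drive_tool", "body": {"travel": [[0,0,-0.01],[0,0,-0.02],[0,0,-0.025],[0,0,-0.025]], "spin": [0,0,0,0]}}

```text
time_s: 18.35
position: [533.7, 202.3, 117.5]
tcp_rot: [-0.014, 1.0, -0.002, 0.011]
contact_force: [-3.0, -1.1, 8.0]
finger_gap: 0.7
```

>>> {"method": "drive_tool", "body": {"travel": [[0,0,-0.01],[0,0,-0.015],[0,0,-0.015],[0,0,-0.015]], "spin": [0,0,0,0]}}

```text
time_s: 18.75
position: [533.8, 202.3, 117.4]
tcp_rot: [-0.014, 1.0, -0.002, 0.011]
contact_force: [-4.4, -0.9, 11.4]
finger_gap: 0.8
```

>>> {"method": "drive_tool", "body": {"travel": [[0,0,-0.015],[0,0,-0.02],[0,0,-0.025],[0,0,-0.025],[0,0,-0.025],[0,0,-0.025]], "spin": [0,0,0,0,0,0]}}

```text
time_s: 19.35
position: [533.9, 202.3, 117.4]
tcp_rot: [-0.015, 1.0, -0.002, 0.012]
contact_force: [-9.1, -2.6, 19.7]
finger_gap: 0.5
```

>>> {"method": "drive_tool", "body": {"travel": [[0,0,-0.024],[0,0,-0.024],[0,0,-0.024],[0,0,-0.024],[0,0,-0.024],[0,0,-0.024],[0,0,-0.024],[0,0,-0.024],[0,0,-0.024],[0,0,-0.024],[0,0,-0.024],[0,0,-0.024]], "spin": [0,0,0,0,0,0,0,0,0,0,0,0]}}

```text
time_s: 20.55
position: [533.9, 202.3, 117.3]
tcp_rot: [-0.015, 1.0, -0.002, 0.013]
contact_force: [-9.6, -2.8, 20.3]
finger_gap: 0.5
```

>>> {"method": "drive_tool", "body": {"travel": [[0,0,0],[0,0,0.05],[0,0,0.3],[0,0,0.7],[0,0,1],[-0.2,0,1],[-0.2,0,1]], "spin": [0,0,0,0,0,0,0]}}

```text
time_s: 21.25
position: [513.0, 202.5, 218.2]
tcp_rot: [-0.015, 1.0, -0.002, 0.013]
contact_force: [-0.1, -0.5, 0.1]
finger_gap: 0.3
```

```bash
python3 - <<'E'
from h import *
n="wrist"; im=viewer.grab_frame(n); cv2.imwrite("pics/w10f.png",im)
s=viewer.grab_frame("side"); t=viewer.grab_frame("top")
p=proj(n,[525,200,72]).astype(int); x0,y0=max(p[0]-80,0),max(p[1]-60,0); print(x0,y0)
a=cv2.resize(im[y0:y0+120,x0:x0+160],(480,360),interpolation=cv2.INTER_CUBIC)
q=proj("side",[533,200,70]).astype(int); b=cv2.resize(s[q[1]-45:q[1]+45,q[0]-40:q[0]+40],(320,360),interpolation=cv2.INTER_CUBIC)
cv2.imwrite("pics/w10.png",np.vstack([np.hstack([a,b]),np.hstack([cv2.resize(s,(400,230)),cv2.resize(t,(400,230))])]))
for c in ["wrist","side","top"]:
  for k in ["gauge_mid","spacer_mid","g4_mid"]:
    for d in models.mark_of(k,c)[:1]: print(c,k,round(d["conf"],2),toworld(c,d["centre"]).round(0))
E
```

```text
195 144
wrist gauge_mid 0.68 [537. 203.  56.]
wrist spacer_mid 0.83 [535. 196.  38.]
wrist g4_mid 0.79 [532. 215.  44.]
side gauge_mid 0.5 [536. 200.  59.]
side spacer_mid 0.64 [534. 190.  37.]
side g4_mid 0.49 [536. 213.  37.]
top spacer_mid 0.6 [537. 189.  44.]
```

View pics/w10.png

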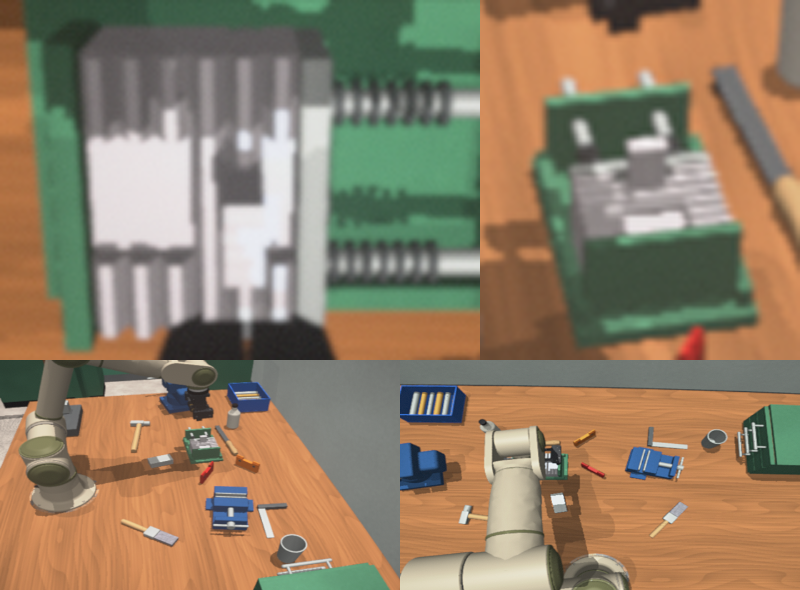

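The final view shows the lugged gauge between the spacer (wrist crop x≈205) and g4 (≈280). All the lands start level, and the rest of the bench looks undisturbed.

```bash
python3 -c "
from h import *
print(r.get_obs()['contact_force'], r.sign_off())"
```

```text
the job is handed in; nothing more can be done
[-0.18026527  0.91767119  0.03336956] None
```

I took the lugged gauge from the vise and worked it down between the straight-topped spacer (fourth from the cheek) and g4, on the follower side. I then handed the job in; the simulated clock stood at about 21 s.

- **Pressing:** I held about 19–20 N for over a second while gripping. The moment reading suggested one end had touched the floor first, so I let go and pressed the lug's top with closed fingertips at about 20 N for another second. The highest vertical reading was 20.3 N.
- **Seating:** The press stopped at a lug-top height of about 106 mm, where 106 mm is fully down. The networks put the gauge's centre at 56–59 mm, against an expected 59 mm.
- **Row:** In the last view every plate is upright and evenly spaced, with the tops level.
- **Bench:** The rest of the bench looks undisturbed in the last pictures, judged by eye only. The arm hides part of the top view, and the top camera did not find the gauge.
- **Disagreements:** My first estimate of the joint was about 3 mm off the later one, so I used the closer measurement. Late in the job the tool leaned about 1.0–1.5° along the plates' length. I could not correct that lean, so any sub-millimetre tilt of the gauge is unconfirmed.

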